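# Clip the card reader onto the laundry pay-station mount

## Robot

A 6-joint arm with a two-finger parallel gripper is mounted at the origin on the work surface. World frame = base frame: x ahead of the robot, y to its left, z up, the work surface at z = 0. Lengths are in m, angles in rad, forces in N, time in s.
With the tool pointing down it reaches from about 0.325 to 0.775 m from the base axis. Payload 5.5 kg.
Tool frame: the origin (TCP) lies between the finger pads; the fingertips stand 19 mm ahead of it and the grasp point (between the pads) is the TCP; z points along the fingers, y is the line along which they close (so a half turn about z gives the same grasp; the last joint's range is limited). The gripper opens to 88 mm and grips with 3 to 60 N. Pads are 20 mm wide; open, the fingers measure 115 mm over their backs; the gripper's body (75 mm by 178 mm) begins 61 mm behind the grasp point.
Start: joints at [-1.328, 0.091, 1.231, -0, 1.82, -0.057], TCP at [0.177, -0.573, 0.242] pointing down, gripper open.
Joint ranges: [-2.87, 2.87], [-0.86, 2.18], [0.17, 2.46], [-1.51, 4.65], [0.06, 2.69], [-2.65, 2.65]. Speed limits (rad/s): [2.57, 2.57, 3.01, 3.14, 3.14, 3.14].

## Interface

Orientations are given as a unit quaternion [w, x, y, z].
In Python, from cell import * gives the robot as it stands. The module is installed in compiled form; this text tells all that it offers. Calls block until the motion is done:
- move_pose(position, orientation): joint-space move of the TCP to a pose.
- move_linear(position, speed=0.15, frame=None, guard=None): straight line of the TCP; frame=None keeps the orientation; speed is the mean speed in m/s. With guard (N) it stops when the force on the tool has changed by that much, and returns True; else False.
- move_joints(angles): joint-space move.
- command_gripper(opening, f_grip=None): finger opening in m; f_grip is the grip in N (None keeps the last); returns when the fingers have stopped.
- sleep(seconds).
- ik(position, orientation): joint angles nearest the present ones, or None.
- capture(name): name is "scene" or "top" or "wrist"; returns a dict with "img" (480x640x3 uint8, blue, green, red), "fx", "fy", "cx", "cy" (pixels), "distortion" ([k1, k2, p1, p2, k3] as OpenCV has them; the pictures are not rectified), "eye" and "orientation" of the camera in the world. Camera axes: x right, y down, z forward; pixel columns grow to the right and rows downward; lengths in m; the calibration is good to about 2 mm. A picture is of the moment at which its call begins. There is no depth.
A pose or a line that the arm cannot do raises Unreachable and nothing moves.
- finish_job(): hands the job in; it is judged then, once.
Readings, each from a call of its own:
- get_clock(): time.
- get_q(): joint angles.
- get_qvel(): joint speeds.
- get_tau(): joint torques, N m.
- get_eef_pos(): TCP position.
- get_tool_rot(): TCP orientation.
- get_wrist_force(): force on the tool from outside, world axes, zero at the start.
- get_wrist_torque(): the same for the moment, N m.
- get_finger_gap(): finger opening in m.
- get_grip_force(): force on a finger pad.
Only numpy, scipy, OpenCV 4.12 (cv2) and the standard library are available. Lean on these libraries where they do the work, as an engineer would, in place of code of your own. Each camera call takes 0.05 s, during which the arm holds its last target. There are 200 camera calls.

## Task

Put the blue card reader back on the pay-station mount on the laundry-room counter, with its screen towards the mount's blue end, and press it down until the two spring rollers snap over its plate and pull it fully home, level on the three balls. Set it down rather than dropping it, let go of it, and leave the orange reader and the detergent bottle where they stand.

Things in the scene. Friction and masses are not known exactly. Their poses are not given: they have to be found in the camera images.
- reader: Blue-topped card reader, loose, about 0.5 kg. White grip housing 60 (x) x 46 (y) mm centred on the origin, 24 to 76 mm above it; a blue screen panel slopes off its +x (front) side. Under it a plate 120 (x) x 100 (y) x 10 mm with round x ends and three vee feet (one front, two back). Origin: below the plate's centre at the feet's lowest edge (on the counter z = 0). x to the screen, z up.
- mount: Fixed base 210 (x) x 100 (y) x 12 mm: three 20 mm steel balls (one front, two back), a black spring roller 62 mm high across each x end, end posts 64 mm high, the front one blue. Origin: centre of the underside; x to the blue end (front), z up. Reader home: its origin 22 mm above this one, same yaw. Rollers bear on it from 20 mm above home; pushed down 5-10 N it snaps home (merely laid on it may stay tilted). Self-centres from 5 mm, 6 degrees.
- spare: Orange-topped card reader, loose, standing on the counter; not to be moved. Same shape, size, mass and frame as the blue one.
- detergent: White detergent bottle, yellow label, blue cap, 72 mm diameter, 200 mm tall, 0.9 kg, upright on the counter; not to be moved. Origin: centre of its underside.
There are look-alikes about, which are no part of the job. What is shaped like the mount but red is not meant.

How it is judged:
By the outcome, as a careful person would: the job done as asked, in the order asked, and still so for the second after the job is handed in, with the robot touching nothing.
It also fails if it takes over 40 s, if anything falls off the work surface, if the arm or the gripper's body presses on something with over 40 N, if the wrist force passes 120 N, or if a joint passes its speed limit or range.

## Working session

There is one attempt and no reset: what is moved stays moved. The work goes in short steps, each a Python script; the robot and the scene stay as the last script left them, time stands still between calls to the robot, and variables do not carry over. Pictures are saved under pics/ and viewed, at most 10 in all, crops included, and the job is handed in when it is done.

```bash
mkdir -p pics; cat > h.py <<'E'
from cell import *
import numpy as np, cv2
from scipy.spatial.transform import Rotation as R
def K(c): return np.array([[c["fx"],0,c["cx"]],[0,c["fy"],c["cy"]],[0,0,1.]])
def rot(q): return R.from_quat([q[1],q[2],q[3],q[0]]).as_matrix()
def ray(c,uv):
    p=cv2.undistortPoints(np.array(uv,float).reshape(-1,1,2),K(c),np.array(c["distortion"],float)).reshape(-1,2)
    return np.c_[p,np.ones(len(p))]@rot(c["orientation"]).T
def plane(c,uv,z):
    d=ray(c,uv);e=np.array(c["eye"]);return e+d*((z-e[2])/d[:,2])[:,None]
def proj(c,P):
    Rm=rot(c["orientation"]).T
    return cv2.projectPoints(np.array(P,float).reshape(-1,3),cv2.Rodrigues(Rm)[0],-Rm@np.array(c["eye"]),K(c),np.array(c["distortion"],float))[0].reshape(-1,2)
def down(yaw): # tool down, tool y at world angle yaw
    y=np.array([np.cos(yaw),np.sin(yaw),0]);z=np.array([0,0,-1.]);x=np.cross(y,z)
    q=R.from_matrix(np.c_[x,y,z]).as_quat();return [q[3],q[0],q[1],q[2]]
E
python3 - <<'E'
from h import *
import pickle
for n in ["scene","top","wrist"]:
    c=capture(n);cv2.imwrite(f"pics/{n}0.png",c["img"]);pickle.dump(c,open(f"{n}0.pkl","wb"));print(n,c["eye"],c["orientation"],c["fx"])
print(get_clock())
E
```

```text
scene [0.69666221 0.50773014 0.9787351 ] [-0.06171413  0.21625206  0.94226452 -0.24812092] 500.24853646461173
top [0.28179108 0.00528962 1.03696362] [ 0.06266618 -0.69677332  0.71227576 -0.05694856] 534.181864239243
wrist [ 0.24369867 -0.55178429  0.38292372] [ 0.10236933  0.79845893 -0.58830424 -0.07669413] 371.43668570696707
0.15
```

View pics/scene0.png

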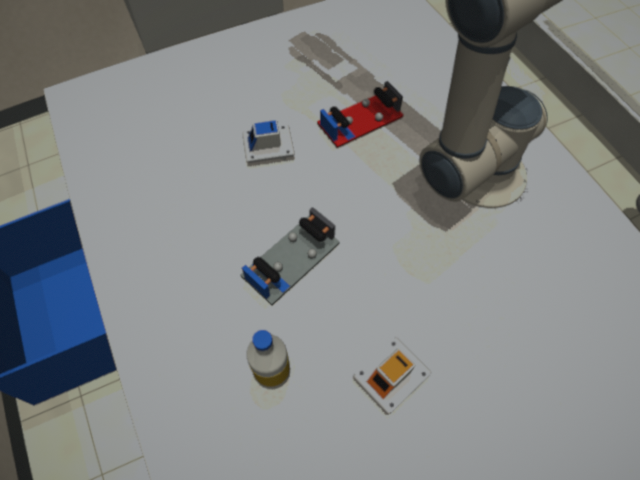

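View pics/top0.png

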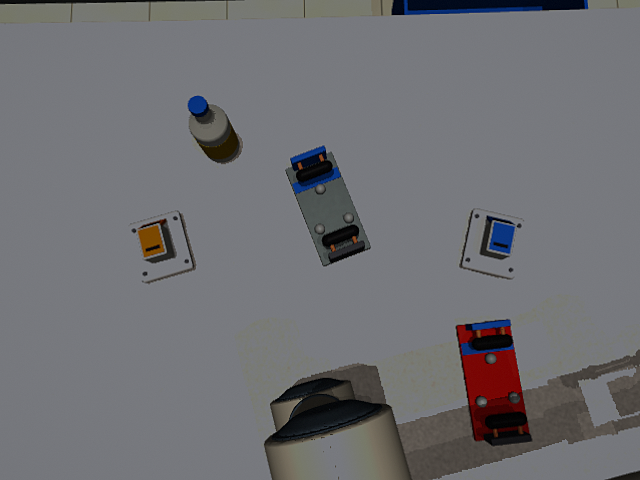

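The scene and top views show the blue reader at top (492,243), scene (268,142). The grey mount with the blue end is at top (327,208), the orange reader at top (160,245) and the bottle at top (215,130). Next I'll zoom in on the reader and get its rough position.

```bash
python3 - <<'E'
from h import *
import pickle
t=pickle.load(open("top0.pkl","rb"));s=pickle.load(open("scene0.pkl","rb"));w=pickle.load(open("wrist0.pkl","rb"))
a=cv2.resize(t["img"][200:290,450:540],(400,400),interpolation=cv2.INTER_CUBIC)
b=cv2.resize(s["img"][105:175,233:303],(400,400),interpolation=cv2.INTER_CUBIC)
cv2.imwrite("pics/z1.png",np.hstack([a,b]))
print(plane(t,[(492,243),(327,208),(325,160),(343,252),(160,245)],0.01).round(3))
print(plane(s,[(268,148),(290,258)],0.01).round(3))
E
```

```text
[[ 0.454 -0.304  0.01 ]
 [ 0.532  0.015  0.01 ]
 [ 0.63   0.017  0.01 ]
 [ 0.443 -0.014  0.01 ]
 [ 0.465  0.343  0.01 ]]
[[ 0.455 -0.29   0.01 ]
 [ 0.532  0.018  0.01 ]]
```

View pics/z1.png

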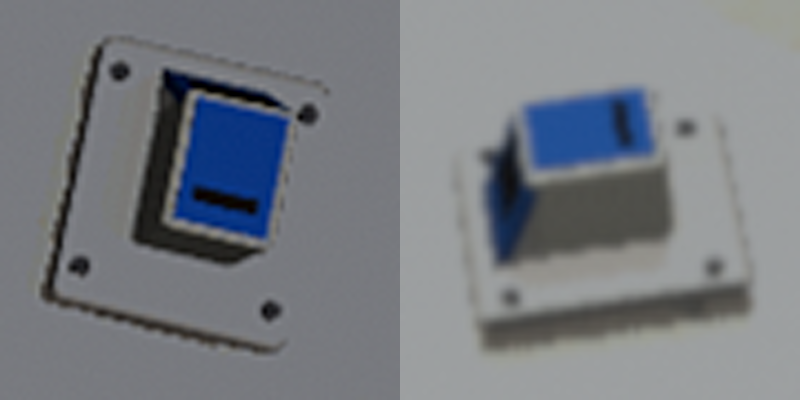

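The crop shows the blue reader with its screen panel towards image-up in the top view, which is roughly world +x. There are four screw heads on its plate. I'll take wrist pictures over the reader and over the mount.

```bash
python3 - <<'E'
from h import *
import pickle
w=pickle.load(open("wrist0.pkl","rb"))
Rt=rot(get_tool_rot());p=np.array(get_eef_pos());f=Rt.T@rot(w["orientation"])[:,2];e=Rt.T@(np.array(w["eye"])-p)
print("cam in tool",e.round(3),f.round(3))
views=[]
for tgt,yaw,n in [((0.455,-0.297,0.02),np.deg2rad(-102),"wr1"),((0.532,0.016,0.02),np.deg2rad(-73),"wm1")]:
    best=None
    for y in (yaw,yaw+np.pi):
        q=down(y);Rd=rot(q);z=0.22
        k=(tgt[2]-z-(Rd@e)[2])/(Rd@f)[2]
        pos=np.array(tgt)-Rd@(e+k*f)
        j=ik(list(pos),q)
        print(n,y,pos.round(3),None if j is None else np.round(j,2))
        if j is not None and (best is None or abs(j[5])<abs(best[2][5])): best=(pos,q,j)
    move_pose(list(best[0]),best[1]);c=capture("wrist");pickle.dump(c,open(n+".pkl","wb"));views.append(c["img"])
cv2.imwrite("pics/w1.png",cv2.resize(np.vstack(views),(400,600)) if 0 else np.hstack([cv2.resize(v,(400,300)) for v in views]))
cv2.imwrite("pics/wr1.png",views[0]);cv2.imwrite("pics/wm1.png",views[1])
print(get_clock())
E
```

```text
cam in tool [ 0.07  -0.001 -0.142] [-0.254 -0.     0.967]
wr1 -1.7802358370342162 [ 0.474 -0.302  0.22 ] [-0.63 -0.01  1.38 -0.    1.78  1.15]
wr1 1.361356816555577 [ 0.436 -0.292  0.22 ] [-0.66 -0.12  1.47 -0.    1.78 -2.02]
wm1 -1.2740903539558606 [0.551 0.021 0.22 ] [-0.02 -0.04  1.4  -0.    1.78  1.25]
wm1 1.8675022996339325 [0.513 0.011 0.22 ] [-0.04 -0.15  1.5  -0.    1.79 -1.91]
3.0
```

View pics/wr1.png

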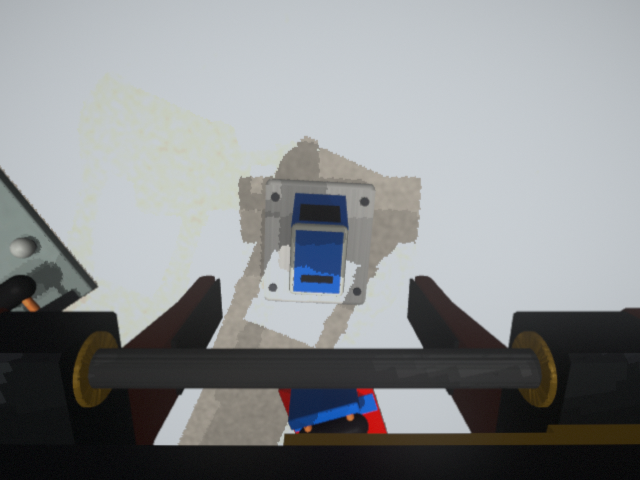

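View pics/wm1.png

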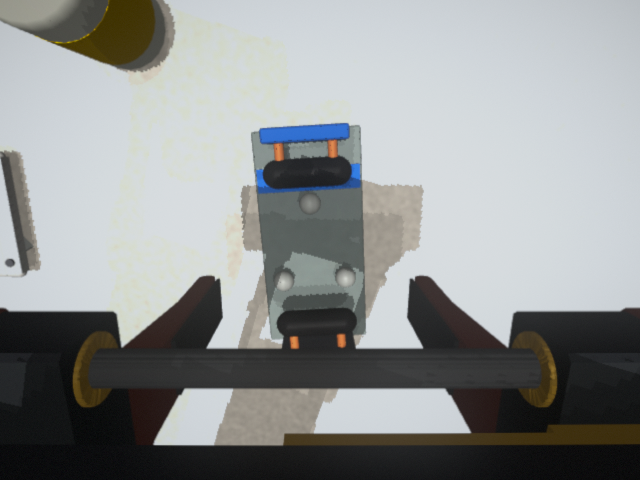

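The wrist views show the reader's screws at (275,197), (364,202), (272,288) and (357,291), with the screen at the top (front). On the mount, the front corners of the base are at (252,133) and (360,125), and the balls are at (309,203), (285,280) and (345,277).

```bash
cat > m.py <<'E'
from h import *
import pickle
L=lambda n:pickle.load(open(n+".pkl","rb"))
def dark(c,u,v,r=7,dk=True):
    g=cv2.cvtColor(c["img"],cv2.COLOR_BGR2GRAY)[v-r:v+r+1,u-r:u+r+1].astype(float)
    wt=np.clip(np.median(g)-20-g,0,None) if dk else np.clip(g-np.median(g)-15,0,None)
    ys,xs=np.mgrid[v-r:v+r+1,u-r:u+r+1];return ((wt*xs).sum()/wt.sum(),(wt*ys).sum()/wt.sum())
if __name__=="__main__":
    c=L("wr1")
    s=[dark(c,*p) for p in [(275,197),(364,202),(272,288),(357,291)]]
    P=plane(c,s,0.024);print(np.round(s,1).tolist());print(P.round(4))
    fr=(P[0]+P[1])/2;bk=(P[2]+P[3])/2;d=fr-bk;print("reader wrist",P.mean(0).round(4),"yaw fwd",np.degrees(np.arctan2(d[1],d[0])),np.linalg.norm(d),np.linalg.norm(P[0]-P[1]),np.linalg.norm(P[2]-P[3]))
    x=P[0]+P[2]-P[1]-P[3];print("yaw from y",np.degrees(np.arctan2(-x[0],x[1])))
    t=L("top0")
    sc=90/400
    s=[dark(t,round(450+u*sc),round(200+v*sc),3) for u,v in [(120,70),(307,115),(79,265),(270,310)]]
    P=plane(t,s,0.024);fr=(P[0]+P[1])/2;bk=(P[2]+P[3])/2;d=fr-bk;print("reader top",P.mean(0).round(4),np.degrees(np.arctan2(d[1],d[0])),np.linalg.norm(d))
    # mount: side edges by Canny-like column scan, wrist + front edge
    c=L("wm1");g=cv2.GaussianBlur(cv2.cvtColor(c["img"],cv2.COLOR_BGR2GRAY),(3,3),0).astype(int)
    gx=np.abs(np.diff(g,axis=1))
    def side(a,b):
        o=[]
        for v in range(a[1]+8,b[1]-15,4):
            u0=round(a[0]+(b[0]-a[0])*(v-a[1])/(b[1]-a[1]));o.append((u0-5+gx[v,u0-5:u0+6].argmax()+.5,v))
        return plane(c,o,0.012)
    for nm,a,b in [("L",(252,133),(271,338)),("R",(360,125),(366,338))]:
        p=side(a,b)[:,:2].astype(np.float32);vx,vy,x0,y0=cv2.fitLine(p,cv2.DIST_HUBER,0,.01,.01).ravel()
        s=np.sign(vx);print(nm,np.degrees(np.arctan2(vy*s,vx*s)),x0,y0)
    print("front corners",plane(c,[(252,133),(360,125)],0.012).round(4).tolist())
    print("back corners",plane(c,[(271,338),(366,338)],0.012).round(4).tolist())
    B=plane(c,[(309,203),(285,280),(345,277)],0.02);print("balls",B.round(4).tolist())
    print("bottle base",plane(c,[(140,60)],0).round(3), plane(t,[(224,150)],0).round(3))
    z=cv2.resize(t["img"][135:275,270:390],None,fx=4,fy=4,interpolation=cv2.INTER_CUBIC);cv2.imwrite("pics/z2.png",z)
E
python3 m.py
```

```text
[[274.8, 196.8], [364.1, 201.3], [272.4, 287.1], [356.5, 291.0]]
[[ 0.5055 -0.2713  0.024 ]
 [ 0.4845 -0.3504  0.024 ]
 [ 0.4205 -0.2485  0.024 ]
 [ 0.3995 -0.3277  0.024 ]]
reader wrist [ 0.4525 -0.2995  0.024 ] yaw fwd -14.955268598293037 0.08798117028153453 0.08175984172569517 0.08195698688337427
yaw from y -14.880145331022286
reader top [ 0.4531 -0.3017  0.024 ] -14.968636321238874 0.08779072001274721
L 20.294529 0.52456397 0.06753815
R 20.331436 0.55724096 -0.026707849
front corners [[0.6123, 0.0983, 0.012], [0.6474, 0.007, 0.012]]
back corners [[0.4189, 0.0277, 0.012], [0.4478, -0.0673, 0.012]]
balls [[0.5675, 0.0308, 0.02], [0.4881, 0.0314, 0.02], [0.5082, -0.0237, 0.02]]
bottle base [[0.644 0.212 0.   ]] [[0.66  0.222 0.   ]]
```

View pics/z2.png

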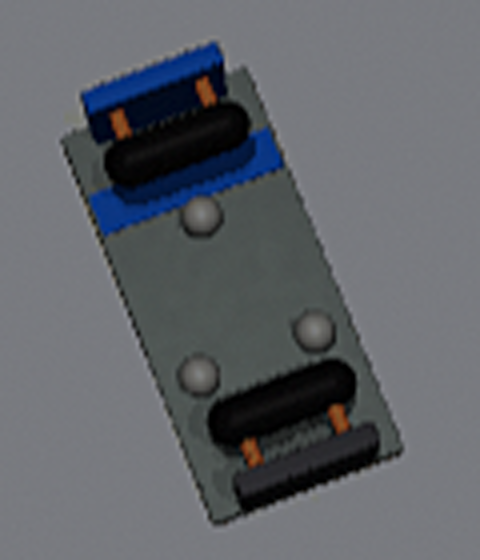

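```bash
python3 - <<'E'
from m import *
t=L("top0");P=plane(t,np.array([(62,137),(243,67),(403,453),(215,523)])/4+[270,135],0.012);print("mount top",P.mean(0).round(4))
d=P[0]+P[1]-P[2]-P[3];print(np.degrees(np.arctan2(d[1],d[0])),np.linalg.norm(d)/2)
c=L("wm1");W=plane(c,[(252,133),(360,125),(366,338),(271,338)],0.012).mean(0);print(W)
q=down(np.deg2rad(-104.95));g=[0.4527,-0.3003]
command_gripper(0.088)
move_pose(g+[0.17],q);move_linear(g+[0.052],speed=0.12,guard=15)
print(get_eef_pos(),get_wrist_force())
command_gripper(0.0,45);print("gap",get_finger_gap(),get_grip_force())
move_linear(g+[0.18],speed=0.1)
print(get_finger_gap(),get_wrist_force(),get_clock())
c=capture("wrist");pickle.dump(c,open("held.pkl","wb"));cv2.imwrite("pics/held.png",c["img"])
E
```

```text
mount top [0.5311 0.0144 0.012 ]
20.358004898516523 0.20987799318606043
[0.53158505 0.01640264 0.012     ]
[ 0.45323931 -0.30065745  0.05309672] [-0.03518369  0.59690804 -0.01005441]
gap 0.045310335558989626 44.99453544616699
0.045869288621810785 [ 0.01841299 -0.26997157 -4.92543171] 7.7917
```

View pics/held.png

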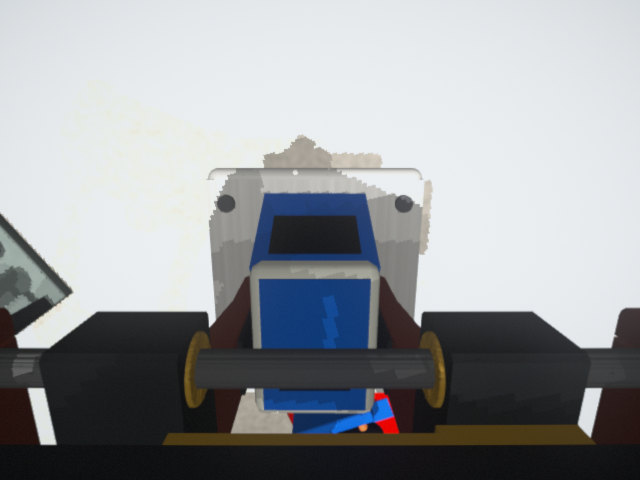

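The reader is held straight, with its front screws at (226,203) and (404,203). Next I'll work out the offset in the grip, carry it over and lower it with a guard.

```bash
python3 - <<'E'
from m import *
c=L("held");p=np.array(get_eef_pos());Rt=rot(get_tool_rot())
S=plane(c,[dark(c,226,203,12),dark(c,404,203,12)],p[2]-0.028)
T=(S-p)@Rt;print("screws in tool",T.round(4),np.degrees(np.arctan2(*(T[0]-T[1])[:2])))
off=T[:,0].mean()-0.044; print("x offset",off)
off=np.clip(off,-.004,.004)
yaw=np.deg2rad(20.3);m=np.array([0.5313,0.0156])
xy=list(m-off*np.array([np.cos(yaw),np.sin(yaw)]));q=down(yaw-np.pi/2)
move_pose(xy+[0.20],q)
move_linear(xy+[0.074+0.026],speed=0.12,guard=15);print(get_eef_pos(),get_wrist_force())
for dz in (.015,.010,.005,.002,.0):
    h=move_linear(xy+[0.074+dz],speed=0.03,guard=25);print(dz,h,get_eef_pos()[2].round(4),np.round(get_wrist_force(),1))
    if h:break
print(get_clock())
E
```

```text
screws in tool [[ 0.0437 -0.042   0.028 ]
 [ 0.0432  0.0396  0.0279]] 179.65866330822791
x offset -0.0005675243457213749
[0.5323615  0.01569313 0.10108063] [ 0.39056863 -0.45373919 -3.87345501]
0.015 False 0.089 [ 1.1 -0.1 -4. ]
0.01 False 0.0834 [ 1.9 -1.3 -5.1]
0.005 False 0.0777 [ 1.1 -0.2 -9.5]
0.002 False 0.0751 [ 2.   0.3 -9. ]
0.0 False 0.0742 [ 2.   2.9 -6. ]
11.7167
```

```bash
python3 - <<'E'
from m import *
command_gripper(0.088);print(np.round(get_wrist_force(),1))
p=list(get_eef_pos());move_linear(p[:2]+[0.19],speed=0.15)
command_gripper(0.0,10)
h=move_linear(p[:2]+[0.125],speed=0.12,guard=8)
if not h:h=move_linear(p[:2]+[0.113],speed=0.02,guard=12)
print(h,get_eef_pos(),get_wrist_force())
move_linear(p[:2]+[0.22],speed=0.2)
c=capture("wrist");cv2.imwrite("pics/fin.png",c["img"]);pickle.dump(c,open("fin.pkl","wb"))
s=capture("scene");pickle.dump(s,open("fins.pkl","wb"))
z=cv2.resize(s["img"][190:310,220:360],(560,480),interpolation=cv2.INTER_CUBIC);cv2.imwrite("pics/fins.png",z)
print(get_clock())
E
```

```text
[-0.3 -0.  -0.2]
True [0.53222255 0.0158134  0.11707091] [-0.90771749  0.92042107  3.96815113]
16.7333
```

View pics/fin.png

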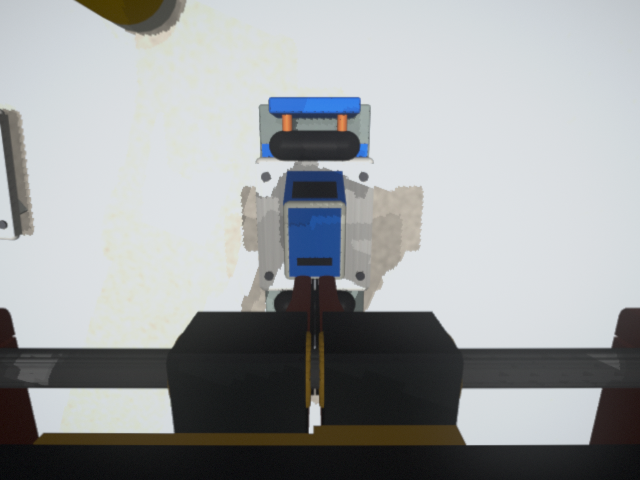

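View pics/fins.png

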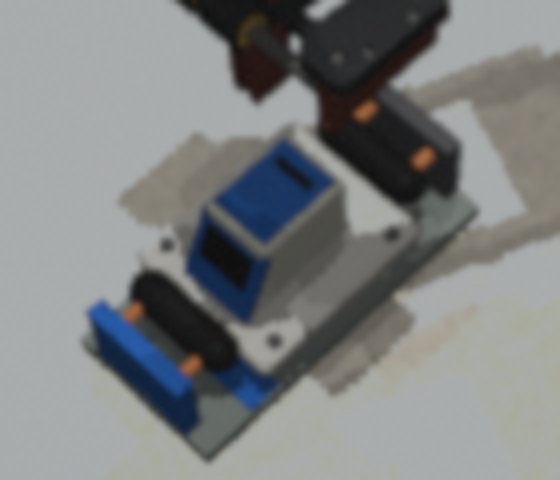

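The reader is seated between the rollers with its screen to the blue end, and contact at 98.1 mm matches home (98 mm). I'll check that it's level from the four screws.

```bash
python3 - <<'E'
from m import *
c=L("fin");s=L("fins")
a=[dark(c,*p,6) for p in [(266,177),(364,177),(269,276),(360,276)]]
P=plane(c,a,0.046);print(P.round(4),P.mean(0).round(4))
d=P[0]+P[1]-P[2]-P[3];print(np.degrees(np.arctan2(d[1],d[0])),np.linalg.norm(d)/2,np.linalg.norm(P[0]-P[1]),np.linalg.norm(P[2]-P[3]))
# two-view height of the three screws seen in scene
for i,(u,v) in [(0,(274,341)),(1,(167,244)),(2,(392,233))]:
    uv=(220+u/4,190+v/4);b=dark(s,round(uv[0]),round(uv[1]),3)
    r1,r2=ray(c,[a[i]])[0],ray(s,[b])[0];e1,e2=np.array(c["eye"]),np.array(s["eye"])
    k=np.linalg.lstsq(np.c_[r1,-r2],e2-e1,rcond=None)[0];print(i,(e1+k[0]*r1).round(4),(e2+k[1]*r2).round(4))
E
```

```text
[[ 0.559   0.0708  0.046 ]
 [ 0.5875 -0.0058  0.046 ]
 [ 0.4767  0.0404  0.046 ]
 [ 0.5051 -0.0363  0.046 ]] [0.5321 0.0173 0.046 ]
20.295201304993014 0.08777849208048792 0.08170351452791803 0.08177186514890823
0 [0.5589 0.0709 0.0452] [0.5576 0.0709 0.0454]
1 [ 0.5875 -0.0056  0.0472] [ 0.5846 -0.0049  0.0472]
2 [0.476  0.0404 0.0443] [0.4753 0.0402 0.0445]
```

```bash
python3 -c "
from cell import *
print(get_wrist_force(),get_clock());print(finish_job())"
```

```text
[-0.10747578 -0.47776377 -1.13972633] 16.7333
the job is handed in; nothing more can be done
None
```

The blue reader is home and level on the mount, with its screen towards the blue end; I released it and handed the job in at about 17 s, and the arm never went near the orange reader or the detergent bottle.

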